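# Unstack the blue tumbler onto the coaster

## Task

The blue tumbler is stuck in the white tumbler below it. Pull it straight up and out, leaving the white one standing where it is, then set it upright in the middle of the cork coaster, lowering it all the way down before letting go. Leave the other pair of nested tumblers (orange on top) alone.

Things in the scene. Friction and masses are not known exactly. Their poses are not given: they have to be found in the camera images.
- blue_cup_mid (a point): Centre (half-way up, on the axis) of the blue tumbler: round, rigid, 90 mm high, outer diameter 44 mm at the foot growing evenly to 61 mm at the open rim, wall 2.5 mm; z up along its axis; about 0.1 kg. It starts nested upright in the white tumbler, its upper 48 mm free above the white rim; grip round the outside of that part, about 23 mm above this point (59 mm across).
- white_cup: The white tumbler under the blue one: same shape, 0.42 kg, loose on the worktop; origin at the centre of its underside, z up along its axis. Rubber nubs inside its wall hold the blue one with about 1.5 to 3 N for the first 16 mm or so of a straight lift; the blue foot is clear of the white rim after 42 mm.
- coaster: Round cork coaster, diameter 100 mm, 6 mm thick, fixed flat on the worktop; origin at the centre of its underside, z up.
- orange_cup_mid (a point): Centre (half-way up) of the orange tumbler, same shape as the blue one, nested fast in a second white tumbler; its rim is 138 mm above the worktop. Bystander: not to be touched.

How it is judged:
By the outcome, as a careful person would: the job done as asked, in the order asked, and still so for the second after the job is handed in, with the robot touching nothing.
It also fails if it takes over 40 s, if anything falls off the work surface, if the arm or the gripper's body presses on something with over 40 N, if the wrist force passes 120 N, or if a joint passes its speed limit or range.

## Robot

A 6-joint arm with a two-finger parallel gripper is mounted at the origin on a cart in front of the work surface, level with it; the furniture and walls round the work are solid. World frame = base frame: x ahead of the robot, y to its left, z up, the work surface at z = 0. Lengths are in mm, angles in rad, forces in N, time in s.
With the tool pointing down it reaches from about 275 to 750 mm from the base axis. Payload 10.2 kg.
Tool frame: the origin (TCP) lies midway between the tips of the shut fingers; the grasp point (between the pads) lies 19 mm behind it; z points along the fingers, y is the direction in which the jaws open and shut (so a half turn about z gives the same grasp; the last joint's range is limited). The gripper opens to 85 mm and grips with 20 to 120 N. Pads are 22 mm wide; open, the fingers measure 114 mm over their backs; the gripper's body (76 mm by 85 mm) begins 54 mm behind the grasp point. The pads swing forward as they close: fully open they stand 13 mm farther back than shut.
Start: joints at [-1.541, 0.313, 1.498, -0, 1.331, -0.223], TCP at [131.297, -508.323, 231.294] pointing down, gripper open.
Joint ranges: [-2.94, 2.94], [-0.97, 2.17], [0.19, 2.56], [-1.23, 4.37], [0.02, 3.11], [-2.88, 2.88]. Speed limits (rad/s): [2.39, 2.39, 3.01, 3.14, 3.14, 3.14].

## Interface

Orientations are given as a unit quaternion [w, x, y, z].
In Python, from rig import sense, optics, ctrl gives the robot as it stands.
- The arm moves only by the tool play_rows, never from a script. Its argument "plan" is a list of rows, each a list of 7 numbers: the shift along the world's x, y, z in mm, then the turn, a rotation vector about the world's x, y, z in rad, then the opening, from -1 (shut) to 1 (fully open), so that 0 is half open. A call has 1 to 5 rows; each row shifts and turns the pose as measured when the row begins; what a row does not reach is not made up. A row lasts 1/12 s, in which the tool goes at most 41.7 mm and 7.16 degrees, less where a joint would pass 70% of its speed; a pose out of reach is approached as far as the arm can. A call is refused whole if a number of a shift passes 41.7 or a number of a turn 0.125, either way. A call with a gripper value outside its range is refused whole. The fingers move at their own pace and stop on an object; "grip_force" is the grip in N (left out, the last holds). Time passes only in rows, so rows that do not move let the fingers close. It gives the time, the measured TCP pose, the force and the opening at its end, in the units of the state.
- sense(): the state, without advancing time (a new reading comes with each control period).
- optics.capture(name): name is "side" or "top"; returns a dict with "img" (480x640x3 uint8, blue, green, red), "fx", "fy", "cx", "cy" (pixels), "world_to_cam" (4x4, takes a point from world to camera coordinates). Camera axes: x right, y up, looking along -z (the intrinsics and any distortion apply to the point x, -y, -z); pixel columns grow to the right and rows downward; lengths in mm; the calibration is good to about 2 mm. A picture is of the moment at which its call begins. There is no depth.
- ctrl.finish_job(): hands the job in, once; it reports no verdict.
The state is a dict: "time_s": time; "joints": joint angles; "dq": joint speeds; "tau": joint torques, N m; "eef_pos": TCP position; "ee_rot": TCP orientation; "force": force on the tool from outside, world axes, zero at the start; "wrist_torque": the same for the moment, N m; "grip_width": opening from 0.0 (shut) to 1.0 (fully open).
Only numpy, scipy, OpenCV 4.12 (cv2) and the standard library are available. Lean on these libraries where they do the work, as an engineer would, in place of code of your own. Each camera call takes 0.05 s, during which the arm holds its last target. There are 200 camera calls.

## Working session

There is one attempt and no reset: what is moved stays moved. The work goes in short steps, Python scripts to look and compute and a tool call to move; the robot and the scene stay as the last step left them, time stands still between calls to the robot, and variables do not carry over. Pictures are saved under pics/ and viewed, about 8 in all and at most 12, crops included, and the job is handed in when it is done.

Besides the shell and the picture viewer there is one more tool, called after ">>>" as name(argument=value, ...), one argument or row to a line, values as JSON. play_rows: Moves the arm, as the interface text tells. Its arguments: {"type":"object","properties":{"plan":{"type":"array"},"grip_force":{"type":"number"}},"required":["plan"]}

```bash
mkdir -p pics
python3 - <<'E'
from rig import sense, optics
import cv2,numpy as np
s=sense();print(s['time_s'],s['eef_pos'],s['ee_rot'],s['grip_width'])
for n in('side','top'):
    c=optics.capture(n);cv2.imwrite(f'pics/{n}0.png',c['img']);np.savez(f'{n}0.npz',**c)
    print(n,{k:c[k] for k in c if k!='img'})
E
```

```text
0.0 [ 131.29204888 -508.05546264  230.72066859] [-6.53675453e-04  9.92023500e-01  1.26051344e-01  7.75387591e-05] 0.9980007507248739
side {'fx': 605.8540495927036, 'fy': 605.8540495927036, 'cx': 312.5974859784715, 'cy': 237.60580207107103, 'world_to_cam': array([[-9.86308624e-01, -1.64607068e-01,  9.99061124e-03,
         4.50772162e+02],
       [ 7.43482894e-02, -3.89776352e-01,  9.17903441e-01,
        -8.73799485e+01],
       [-1.47199290e-01,  9.06078864e-01,  3.96678031e-01,
        -1.10567711e+03],
       [ 0.00000000e+00,  0.00000000e+00,  0.00000000e+00,
         1.00000000e+00]])}
top {'fx': 496.04556802053855, 'fy': 496.04556802053855, 'cx': 321.68555567268805, 'cy': 244.54249637788126, 'world_to_cam': array([[-1.00475319e-02, -9.99937578e-01,  4.88739193e-03,
         4.18320380e+01],
       [ 9.95694446e-01, -9.55423875e-03,  9.22024196e-02,
        -4.54990943e+02],
       [-9.21499689e-02,  5.79275575e-03,  9.95728290e-01,
        -9.77328832e+02],
       [ 0.00000000e+00,  0.00000000e+00,  0.00000000e+00,
         1.00000000e+00]])}
```

View pics/side0.png

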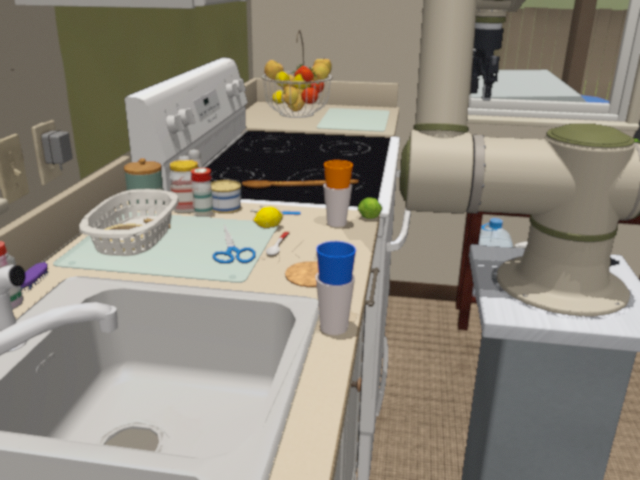

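View pics/top0.png

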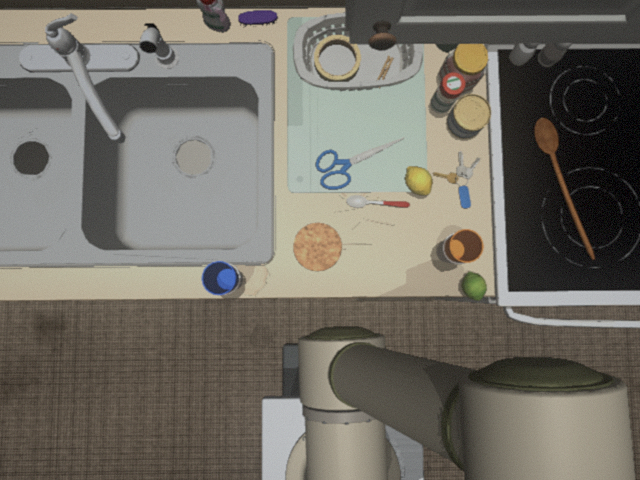

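Side view: the blue cup (336,263) sits in the white cup, whose foot is at about (334,330). The coaster is partly hidden at (307,272), and the orange pair is at (338,190). Top view: blue rim about (221,278), coaster (318,246), orange (465,246).

```bash
cat > h.py <<'E'
import cv2,numpy as np
from scipy.optimize import least_squares
def ray(c,uv):
    uv=np.atleast_2d(uv).astype(float)
    d=np.c_[(uv[:,0]-c['cx'])/c['fx'],-(uv[:,1]-c['cy'])/c['fy'],-np.ones(len(uv))]
    W=np.array(c['world_to_cam']);R=W[:3,:3]
    return -R.T@W[:3,3], d@R
def onplane(c,uv,z):
    o,d=ray(c,uv);return o+d*((z-o[2])/d[:,2])[:,None]
def proj(c,p):
    W=np.array(c['world_to_cam']);q=np.atleast_2d(p)@W[:3,:3].T+W[:3,3]
    return np.c_[c['cx']+c['fx']*q[:,0]/-q[:,2],c['cy']+c['fy']*q[:,1]/q[:,2]]
def blob(img,lo,hi,roi):
    x0,y0,x1,y1=roi;h=cv2.cvtColor(img,cv2.COLOR_BGR2HSV)
    m=np.zeros(img.shape[:2],np.uint8);m[y0:y1,x0:x1]=cv2.inRange(h[y0:y1,x0:x1],lo,hi)
    m=cv2.morphologyEx(m,cv2.MORPH_CLOSE,np.ones((3,3)))
    cs=cv2.findContours(m,cv2.RETR_EXTERNAL,cv2.CHAIN_APPROX_NONE)[0]
    return max(cs,key=cv2.contourArea)[:,0,:]
def circ(P,r=None):
    f=lambda v:np.hypot(P[:,0]-v[0],P[:,1]-v[1])-(r or v[2])
    s=least_squares(f,[*P[:,:2].mean(0)]+([] if r else [30]),loss='soft_l1')
    return s.x,np.sqrt(np.mean(s.fun**2))
E
python3 - <<'E'
from h import *
T=dict(np.load('top0.npz'));S=dict(np.load('side0.npz'))
B=((100,90,40),(130,255,255));O=((3,120,40),(18,255,255))
for n,col,roi,z in(('blue',B,(190,250,250,305),138),('orange',O,(435,220,490,275),138),('coaster',((3,60,60),(25,255,255)),(285,215,350,275),6)):
    k=blob(T['img'],*col,roi);P=onplane(T,k,z)[:,:2];o,_=ray(T,[0,0])
    print(n,'bbox',cv2.boundingRect(k),'free',circ(P))
    u=P.mean(0)-o[:2];far=P[(P-P.mean(0))@u>0]
    if z>6: print('  far half r30.5',circ(far,30.5),'free',circ(far))
for n,col,roi in(('blue',B,(310,235,362,290)),('orange',O,(318,155,360,190))):
    k=blob(S['img'],*col,roi);x,y,w,h=cv2.boundingRect(k);print('side',n,x,y,w,h)
    # rim widest line: extremes left/right at z 138
    L=k[k[:,0]==x].mean(0);R=k[k[:,0]==x+w-1].mean(0);print('  rim ctr',onplane(S,(L+R)/2+.5*0,138),'w',np.ptp(onplane(S,[L,R],138),axis=0))
big=np.hstack([cv2.resize(T['img'][230:310,180:360],None,fx=4,fy=4,interpolation=2)])
side=cv2.resize(S['img'][225:345,260:380],None,fx=4,fy=4,interpolation=2)
cv2.imwrite('pics/crop1.png',big);
E
```

```text
blue bbox (202, 261, 35, 34) free (array([387.78230632, 219.77495941,  29.42282261]), np.float64(0.6263430964981481))
  far half r30.5 (array([387.61715701, 218.62739987]), np.float64(0.7842552056016536)) free (array([387.87783218, 220.29394332,  29.16274851]), np.float64(0.5061947853209325))
orange bbox (448, 229, 35, 34) free (array([ 440.04549218, -217.21811003,   29.5688253 ]), np.float64(1.5490824276313628))
  far half r30.5 (array([ 439.90101165, -216.41349254]), np.float64(1.0125979520404345)) free (array([ 440.59158751, -218.63152488,   28.64564385]), np.float64(0.4870482660299782))
coaster bbox (293, 222, 49, 49) free (array([453.21361764,  46.66629584,  49.0400459 ]), np.float64(0.5867241265703831))
side blue 317 242 39 43
  rim ctr [[385.99049171 221.09485911 138.        ]] w [56.22212388  8.81757086  0.        ]
side orange 318 159 41 30
  rim ctr [[ 424.42735599 -103.8495556   138.        ]] w [77.13010971 25.06985735  0.        ]
```

View pics/crop1.png

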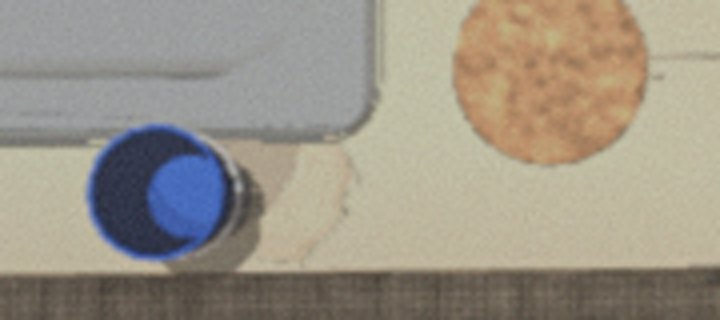

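Blue axis: about (387.8, 220) in the top view and (386, 221) in the side view, which agree. Coaster (453.2, 46.7), fitted radius 49 against 50. The orange cup is at about (440, -217), so I'll pass inside it and well above. The jaws already open roughly along y, so no turn is needed.

>>> play_rows(
  plan=[
    [26,31,0,0,0,0,1],
    [26,31,0,0,0,0,1],
    [26,31,0,0,0,0,1],
    [26,31,0,0,0,0,1],
    [26,31,0,0,0,0,1],
  ],
)

```text
time_s: 0.52
eef_pos: [260.0, -350.8, 227.8]
ee_rot: [-0.002, 0.993, 0.121, -0.001]
force: [1.2, -1.2, 0.4]
grip_width: 1.0
```

>>> play_rows(
  plan=[
    [15,37,0,0,0,0,1],
    [15,37,0,0,0,0,1],
    [15,37,0,0,0,0,1],
    [15,37,0,0,0,0,1],
    [15,37,0,0,0,0,1],
  ],
)

```text
time_s: 0.93
eef_pos: [336.9, -157.2, 226.7]
ee_rot: [-0.003, 0.993, 0.12, -0.001]
force: [0.4, -0.4, -0.0]
grip_width: 1.002
```

>>> play_rows(
  plan=[
    [10,39,0,0,0,0,1],
    [10,39,0,0,0,0,1],
    [10,39,0,0,0,0,1],
    [8,39,0,0,0,0,1],
    [4,40,0,0,0,0,1],
  ],
)

```text
time_s: 1.35
eef_pos: [378.6, 46.6, 226.6]
ee_rot: [-0.003, 0.993, 0.119, -0.0]
force: [1.6, -0.1, -0.1]
grip_width: 1.0
```

>>> play_rows(
  plan=[
    [2,40,0,0,0,0,1],
    [2,40,0,0,0,0,1],
    [2,40,0,0,0,0,1],
    [2,40,0,0,0,0,1],
    [2,30,0,0,0,0,1],
  ],
)

```text
time_s: 1.77
eef_pos: [385.8, 246.2, 226.2]
ee_rot: [-0.003, 0.993, 0.12, -0.0]
force: [0.1, -0.9, 0.0]
grip_width: 0.999
```

>>> play_rows(
  plan=[
    [1,-20,0,0,0,0,1],
    [0,0,0,0,0,0,1],
    [0,0,0,0,0,0,1],
  ],
)

```text
time_s: 2.02
eef_pos: [384.5, 233.4, 224.8]
ee_rot: [-0.003, 0.992, 0.127, -0.001]
force: [0.7, 0.6, 0.5]
grip_width: 0.999
```

>>> play_rows(
  plan=[
    [3,-13,0,0,0,0,1],
    [0,0,0,0,0,0,1],
    [0,0,0,0,0,0,1],
  ],
)

```text
time_s: 2.27
eef_pos: [387.5, 219.5, 224.5]
ee_rot: [-0.004, 0.992, 0.126, -0.002]
force: [-0.3, -0.3, -0.3]
grip_width: 1.003
```

Run:
```python
from h import *
from rig import sense,optics
s=sense();print(s['eef_pos'],s['ee_rot'])
from scipy.spatial.transform import Rotation as R
q=s['ee_rot'];M=R.from_quat([q[1],q[2],q[3],q[0]]).as_matrix();print(M)
S=optics.capture('side');T=optics.capture('top')
print('tcp px side',proj(S,s['eef_pos']),'top',proj(T,s['eef_pos']),'cup rim ctr side',proj(S,[387.5,220.3,138]))
a=cv2.resize(S['img'][60:360,200:500],None,fx=2,fy=2,interpolation=2);cv2.imwrite('pics/s1.png',a)
```

```text
[387.47047738 219.50272251 224.49133541] [-0.00357439  0.99206666  0.12564769 -0.00190252]
[[ 0.96841808  0.24928816 -0.00467308]
 [ 0.24931536 -0.96839976  0.00661397]
 [-0.00287663 -0.00757016 -0.99996721]]
tcp px side [[336.64243246 194.71261517]] top [[208.12372974 276.37785446]] cup rim ctr side [[335.06997257 249.45590778]]
```

View pics/s1.png

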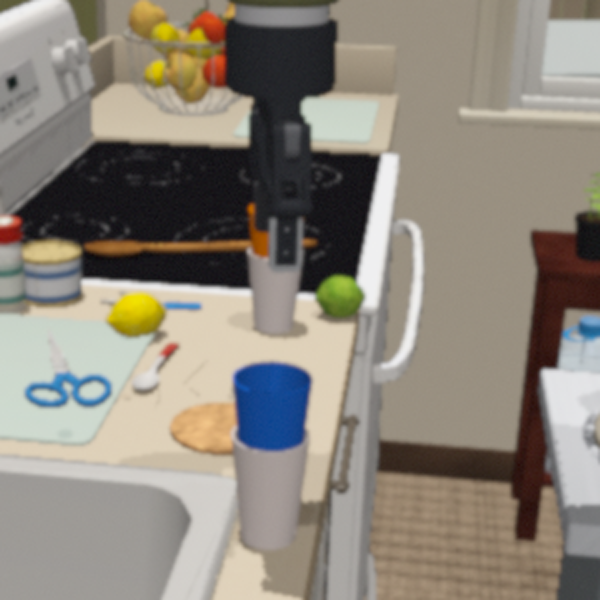

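The gripper hangs centred above the blue cup (cup at crop (273,405), tool at about (275,250)). Descending, with a small tilt correction.

>>> play_rows(
  plan=[
    [0,1,-30,-0.006,-0.004,0,1],
    [0,0,-30,0,0,0,1],
    [0,0,-10,0,0,0,1],
    [0,0,0,0,0,0,1],
    [0,0,0,0,0,0,1],
  ],
)

```text
time_s: 2.78
eef_pos: [388.1, 221.4, 153.4]
ee_rot: [-0.001, 0.992, 0.125, 0.002]
force: [-0.2, 0.2, 0.8]
grip_width: 1.0
```

>>> play_rows(
  plan=[
    [-0.5,-1,-25,0,0,0,1],
    [0,0,-25,0,0,0,1],
    [0,0,-10,0,0,0,1],
    [0,0,0,0,0,0,1],
    [0,0,0,0,0,0,1],
  ],
)

```text
time_s: 3.2
eef_pos: [390.8, 221.6, 96.7]
ee_rot: [-0.001, 0.992, 0.125, 0.007]
force: [0.5, -0.0, 0.6]
grip_width: 0.999
```

>>> play_rows(
  plan=[
    [-3,-1,-6,-0.004,0.013,0,1],
    [0,0,0,0,0,0,1],
    [0,0,0,0,0,0,1],
    [0,0,0,0,0,0,1],
  ],
)

```text
time_s: 3.53
eef_pos: [389.5, 221.1, 93.7]
ee_rot: [-0.001, 0.992, 0.125, 0.003]
force: [-0.1, -0.6, -0.1]
grip_width: 1.0
```

Run:
```python
from h import *
from rig import sense,optics
s=sense();print(s['eef_pos'],s['ee_rot'],s['force'])
S=optics.capture('side');T=optics.capture('top')
k=blob(S['img'],(100,90,40),(130,255,255),(310,230,362,295));print('side blue',cv2.boundingRect(k))
print('px z=97 (white rim 90):',proj(S,[387.5,220.3,90]))
a=cv2.resize(S['img'][180:340,260:410],None,fx=3.7,fy=3.7,interpolation=2);b=cv2.resize(T['img'][230:310,160:280],None,fx=3,fy=3,interpolation=2)
cv2.imwrite('pics/s2.png',a)
```

```text
[389.49018548 221.13413836  93.66440205] [-5.39712625e-04  9.92195883e-01  1.24661836e-01  2.54255919e-03] [-0.13698271 -0.57949037 -0.09751865]
side blue (318, 241, 37, 44)
px z=97 (white rim 90): [[334.29531205 277.99561316]]
```

View pics/s2.png

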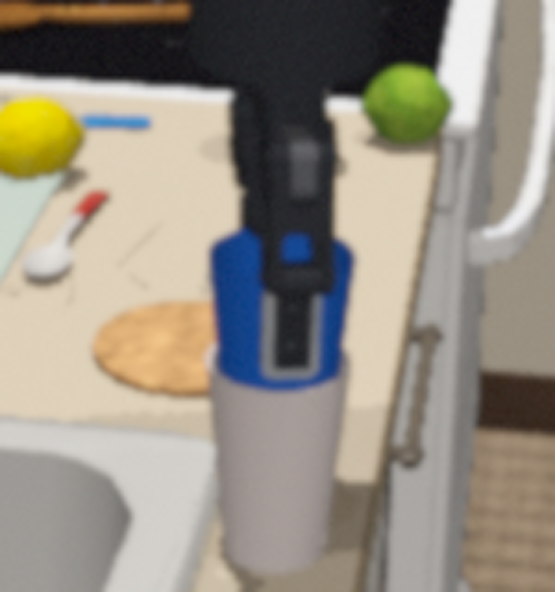

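The near finger stands in front of the blue wall, tip at crop (290,375), above the white rim line at about y=380. Small correction, then close gently.

>>> play_rows(
  plan=[
    [-3,-1,-4,0,0.005,0,1],
    [0,0,0,0,0,0,1],
    [0,0,0,0,0,0,1],
  ],
)

```text
time_s: 3.88
eef_pos: [386.3, 220.1, 89.6]
ee_rot: [-0.001, 0.992, 0.125, 0.0]
force: [0.6, -0.1, -0.3]
grip_width: 0.999
```

>>> play_rows(
  plan=[
    [0,0,0,0,0,0,0.6],
    [0,0,0,0,0,0,0.45],
    [0,0,0,0,0,0,0.3],
    [0,0,0,0,0,0,0.2],
    [0,0,0,0,0,0,0.2],
  ],
  grip_force=25,
)

```text
time_s: 4.3
eef_pos: [386.5, 220.2, 90.0]
ee_rot: [-0.001, 0.992, 0.125, 0.001]
force: [-0.5, -0.3, -0.4]
grip_width: 0.68
```

>>> play_rows(
  plan=[
    [0,0,0,0,0,0,-0.5],
    [0,0,0,0,0,0,-1],
    [0,0,0,0,0,0,-1],
    [0,0,0,0,0,0,-1],
  ],
  grip_force=35,
)

```text
time_s: 4.63
eef_pos: [386.5, 220.2, 90.1]
ee_rot: [-0.001, 0.992, 0.125, 0.0]
force: [-0.9, -0.6, 0.2]
grip_width: 0.682
```

>>> play_rows(
  plan=[
    [0,0,4,0,0,0,-1],
    [0,0,4,0,0,0,-1],
    [0,0,4,0,0,0,-1],
    [0,0,4,0,0,0,-1],
    [0,0,4,0,0,0,-1],
  ],
)

```text
time_s: 5.05
eef_pos: [385.5, 219.9, 110.5]
ee_rot: [-0.001, 0.992, 0.125, -0.001]
force: [-0.4, 0.7, -1.6]
grip_width: 0.678
```

Run:
```python
from h import *
from rig import sense,optics
s=sense();print(s['eef_pos'],s['ee_rot'],s['force'],s['grip_width'])
S=optics.capture('side')
k=blob(S['img'],(100,90,40),(130,255,255),(310,200,362,295));print('side blue',cv2.boundingRect(k))
cv2.imwrite('pics/s3.png',cv2.resize(S['img'][180:340,260:410],None,fx=3.7,fy=3.7,interpolation=2))
```

```text
[385.50497644 219.85525034 110.45772894] [-7.69209062e-04  9.92198046e-01  1.24663626e-01 -1.19444645e-03] [-0.43589491  0.6584451  -1.63915827] 0.6782675814729928
side blue (318, 229, 38, 56)
```

View pics/s3.png

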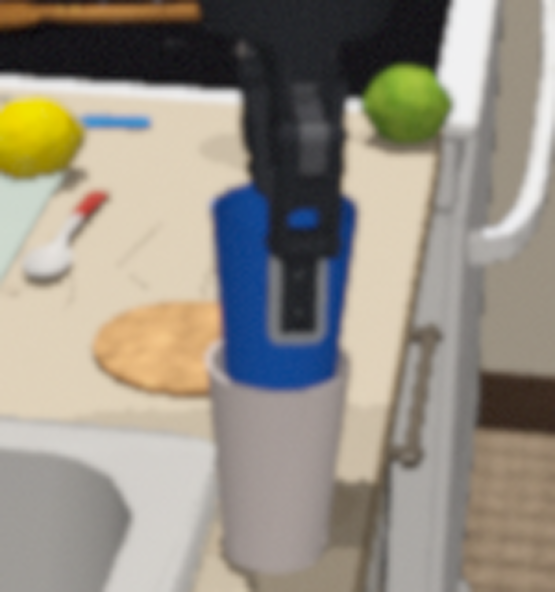

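The blue cup is rising out and the white foot hasn't moved (crop (275,560)). Continuing straight up.

>>> play_rows(
  plan=[
    [0.5,0,7,0,0,0,-1],
    [0.3,0,8,0,0,0,-1],
    [0.2,0,8,0,0,0,-1],
    [0,0,8,0,0,0,-1],
    [0,0,8,0,0,0,-1],
  ],
)

```text
time_s: 5.52
eef_pos: [386.7, 219.9, 153.9]
ee_rot: [-0.001, 0.992, 0.125, -0.001]
force: [-0.3, -1.0, -1.4]
grip_width: 0.675
```

>>> play_rows(
  plan=[
    [0,0,10,0,0,0,-1],
    [0,0,10,0,0,0,-1],
    [0,0,5,0,0,0,-1],
    [0,0,0,0,0,0,-1],
    [0,0,0,0,0,0,-1],
  ],
)

```text
time_s: 5.93
eef_pos: [387.4, 220.2, 184.2]
ee_rot: [-0.001, 0.992, 0.125, 0.002]
force: [0.3, 0.7, -1.3]
grip_width: 0.678
```

>>> play_rows(
  plan=[
    [8,-20,0,0,0,0,-1],
    [10,-27,0,0,0,0,-1],
    [11,-30,0,0,0,0,-1],
    [11,-30,0,0,0,0,-1],
    [10,-27,0,0,0,0,-1],
  ],
)

```text
time_s: 6.35
eef_pos: [435.9, 85.0, 182.5]
ee_rot: [-0.002, 0.992, 0.129, 0.0]
force: [0.4, 0.0, -1.4]
grip_width: 0.676
```

>>> play_rows(
  plan=[
    [7,-18,0,0,0,0,-1],
    [4,-10,0,0,0,0,-1],
    [0,0,0,0,0,0,-1],
    [0,0,0,0,0,0,-1],
    [0,0,0,0,0,0,-1],
  ],
)

```text
time_s: 6.77
eef_pos: [447.5, 51.1, 180.1]
ee_rot: [-0.002, 0.992, 0.126, -0.002]
force: [0.9, -0.0, -1.1]
grip_width: 0.679
```

>>> play_rows(
  plan=[
    [4,-4,-15,-0.003,-0.004,0,-1],
    [1,0,-22,0,0,0,-1],
    [0,0,-22,0,0,0,-1],
    [0,0,-10,0,0,0,-1],
    [0,0,0,0,0,0,-1],
  ],
)

```text
time_s: 7.18
eef_pos: [451.4, 51.5, 109.0]
ee_rot: [-0.0, 0.992, 0.129, 0.001]
force: [-0.1, 0.6, -0.8]
grip_width: 0.675
```

>>> play_rows(
  plan=[
    [0,0,0,0,0,0,-1],
    [0,0,0,0,0,0,-1],
  ],
)

```text
time_s: 7.35
eef_pos: [450.9, 52.9, 109.3]
ee_rot: [-0.001, 0.992, 0.13, 0.0]
force: [-0.3, 0.4, -1.7]
grip_width: 0.683
```

```bash
cat > look.py <<'E'
import sys
from h import *
from rig import sense,optics
s=sense();e=s['eef_pos'];print(e,s['ee_rot'],s['force'],s['grip_width'])
S=optics.capture('side');T=optics.capture('top')
for c,n in((S,'S'),(T,'T')): np.savez(f'{n}_{sys.argv[1]}.npz',**c)
zf=max(6,48+e[2]-90)
for z in(zf,zf+90): print('expected axis px z=%.0f'%z,'side',proj(S,[453.2,46.7,z])[0],'top',proj(T,[453.2,46.7,z])[0])
k=blob(S['img'],(100,90,40),(130,255,255),(250,120,362,300));print('side blue',cv2.boundingRect(k),'minrect',cv2.minAreaRect(k))
low=k[k[:,1]>=k[:,1].max()-14]; 
for v in range(k[:,1].min(),k[:,1].max()+1,6):
    r=k[k[:,1]==v][:,0];print(v,r.min(),r.max(),(r.min()+r.max())/2,end='; ')
print()
cv2.imwrite(f'pics/{sys.argv[1]}.png',np.hstack([cv2.resize(S['img'][150:350,230:400],(425,500),interpolation=2),cv2.resize(T['img'][200:300,190:265+0],(375,500),interpolation=2) if 0 else cv2.resize(T['img'][190:310,270:360],(375,500),interpolation=2)]))
E
python3 look.py s4
```

```text
[450.91022813  52.85184792 109.26123991] [-6.77121642e-04  9.91571242e-01  1.29560300e-01  3.77874654e-04] [-0.29014907  0.38453273 -1.7152226 ] 0.6833987038394855
expected axis px z=67 side [310.81951441 243.17818845] top [316.94846653 243.4933127 ]
expected axis px z=157 side [311.27028238 196.48732377] top [316.70917618 238.61026362]
side blue (283, 191, 46, 57) minrect ((303.8948669433594, 218.5342254638672), (43.265968322753906, 54.78707504272461), 8.530765533447266)
191 301 305 303.0; 197 293 328 310.5; 203 297 327 312.0; 209 298 326 312.0; 215 298 326 312.0; 221 299 325 312.0; 227 300 324 312.0; 233 300 323 311.5; 239 301 322 311.5; 245 303 320 311.5;
```

View pics/s4.png

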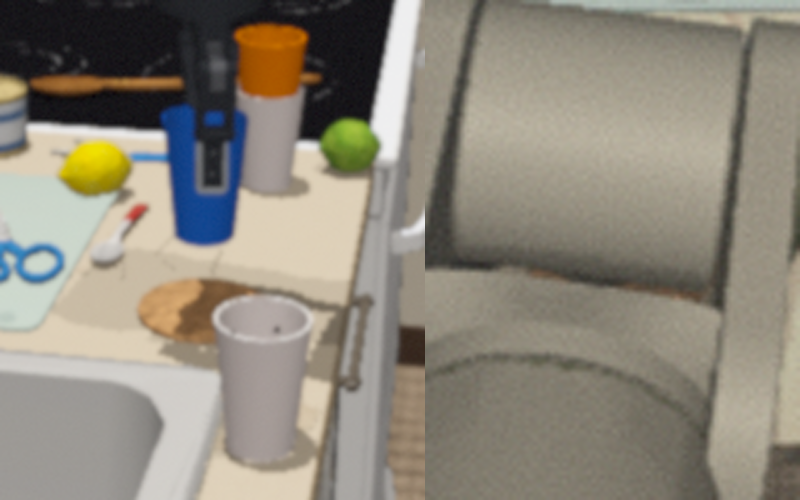

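The cup hangs upright (its axis column is constant at 312, with 311 expected at the coaster), and the white cup still stands. The TCP reading shows about 6 mm still to go in -y.

>>> play_rows(
  plan=[
    [2,-7,-5,0,0,0,-1],
    [0,0,-20,0,0,0,-1],
    [0,0,-12,0,0,0,-1],
    [0,0,0,0,0,0,-1],
    [0,0,0,0,0,0,-1],
  ],
)

```text
time_s: 7.87
eef_pos: [455.9, 43.7, 73.8]
ee_rot: [0.001, 0.992, 0.13, 0.005]
force: [1.0, -0.3, -1.3]
grip_width: 0.677
```

>>> play_rows(
  plan=[
    [-3.5,3,-3,0,0.009,0,-1],
    [0,0,-3,0,0,0,-1],
    [0,0,-2,0,0,0,-1],
    [0,0,0,0,0,0,-1],
    [0,0,0,0,0,0,-1],
  ],
)

```text
time_s: 8.28
eef_pos: [453.3, 46.4, 67.3]
ee_rot: [0.001, 0.992, 0.13, 0.001]
force: [0.4, 0.3, -0.5]
grip_width: 0.674
```

```bash
sed -i 's/^cv2.imwrite.*$//' look.py; python3 look.py s5
python3 - <<'E'
from h import *
S=dict(np.load('S_s5.npz'))
cv2.imwrite('pics/s5.png',cv2.resize(S['img'][190:310,250:390],None,fx=5,fy=5,interpolation=2))
E
```

```text
[453.30624337  46.3700231   67.2597573 ] [6.38998428e-04 9.91565649e-01 1.29595409e-01 1.47821430e-03] [ 0.36566506  0.32502885 -0.46444004] 0.6744382635959921
expected axis px z=25 side [310.61898311 263.94936125] top [317.04536778 245.4707161 ]
expected axis px z=115 side [311.05622279 218.65976696] top [316.82675262 241.00957278]
side blue (283, 212, 44, 56) minrect ((304.5, 239.5), (55.0, 43.0), 90.0)
212 283 299 291.0; 218 296 326 311.0; 224 297 326 311.5; 230 297 325 311.0; 236 298 324 311.0; 242 298 323 310.5; 248 299 322 310.5; 254 299 322 310.5; 260 300 321 310.5; 266 305 318 311.5;
```

View pics/s5.png

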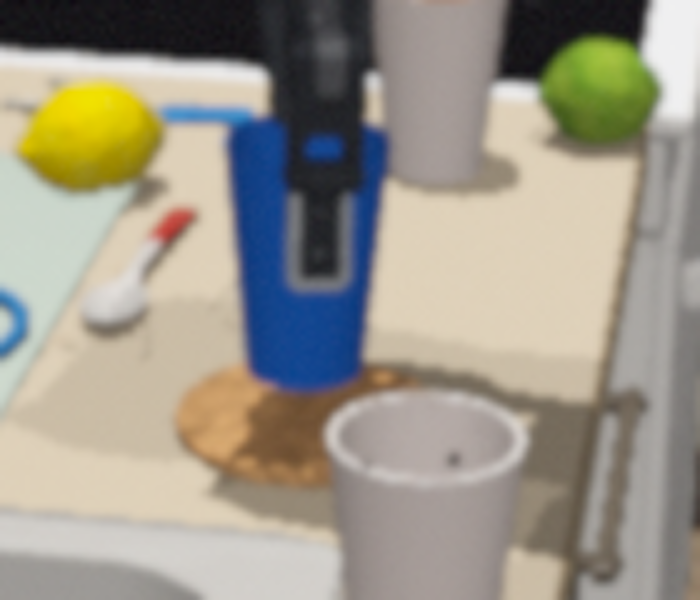

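The foot hangs just above the coaster, with its axis at column 310.5–311 as expected. Lowering.

>>> play_rows(
  plan=[
    [-0.5,0,-5,0,0.002,0,-1],
    [0,0,-5,0,0,0,-1],
    [0,0,-3,0,0,0,-1],
    [0,0,0,0,0,0,-1],
    [0,0,0,0,0,0,-1],
  ],
)

```text
time_s: 8.8
eef_pos: [452.7, 46.4, 52.9]
ee_rot: [0.0, 0.992, 0.13, 0.0]
force: [0.9, 0.2, -1.5]
grip_width: 0.676
```

>>> play_rows(
  plan=[
    [0,0,-1,0,0,0,-1],
    [0,0,-1,0,0,0,-1],
    [0,0,-1,0,0,0,-1],
    [0,0,0,0,0,0,-1],
  ],
)

```text
time_s: 9.13
eef_pos: [452.8, 46.3, 49.6]
ee_rot: [0.001, 0.992, 0.13, 0.0]
force: [0.4, -0.3, -1.2]
grip_width: 0.672
```

>>> play_rows(
  plan=[
    [0,0,-0.5,0,0,0,-1],
    [0,0,-0.5,0,0,0,-1],
    [0,0,0,0,0,0,-1],
  ],
)

```text
time_s: 9.38
eef_pos: [452.9, 46.3, 48.6]
ee_rot: [0.001, 0.992, 0.13, 0.001]
force: [-0.1, 0.4, -1.1]
grip_width: 0.68
```

>>> play_rows(
  plan=[
    [0,0,-0.5,0,0,0,-1],
    [0,0,-0.5,0,0,0,-1],
    [0,0,0,0,0,0,-1],
  ],
)

```text
time_s: 9.63
eef_pos: [453.5, 46.3, 48.2]
ee_rot: [0.001, 0.992, 0.13, 0.001]
force: [0.0, 0.2, -1.6]
grip_width: 0.679
```

>>> play_rows(
  plan=[
    [0,0,-0.5,0,0,0,-1],
    [0,0,0,0,0,0,-1],
    [0,0,0,0,0,0,-1],
  ],
)

```text
time_s: 9.88
eef_pos: [453.9, 46.3, 48.1]
ee_rot: [0.001, 0.992, 0.13, 0.002]
force: [0.1, 0.4, -0.2]
grip_width: 0.677
```

>>> play_rows(
  plan=[
    [-0.5,0,-1,0,0,0,-1],
    [0,0,0,0,0,0,-1],
    [0,0,0,0,0,0,-1],
  ],
)

```text
time_s: 10.13
eef_pos: [454.4, 46.1, 48.2]
ee_rot: [0.001, 0.992, 0.13, 0.003]
force: [0.8, 0.1, -0.6]
grip_width: 0.677
```

>>> play_rows(
  plan=[
    [-0.5,0,-1,0,0,0,-1],
    [0,0,0,0,0,0,-1],
    [0,0,0,0,0,0,-1],
  ],
)

```text
time_s: 10.38
eef_pos: [455.3, 46.1, 48.2]
ee_rot: [0.002, 0.992, 0.129, 0.005]
force: [-0.3, 0.4, 0.1]
grip_width: 0.678
```

Contact: z has stopped at 48.2 (48 predicted) and the force has gone to about 0. A small tilt and x creep have crept in, so I'll lift slightly, straighten and set down again.

>>> play_rows(
  plan=[
    [-2.5,0.5,2,-0.002,0.01,0,-1],
    [0,0,0,0,0,0,-1],
    [0,0,0,0,0,0,-1],
  ],
)

```text
time_s: 10.63
eef_pos: [451.7, 46.6, 49.5]
ee_rot: [0.002, 0.992, 0.129, -0.001]
force: [0.1, -0.1, -1.8]
grip_width: 0.677
```

>>> play_rows(
  plan=[
    [0.5,0,-1,0.003,0,0,-1],
    [0,0,-0.5,0,0,0,-1],
    [0,0,0,0,0,0,-1],
  ],
)

```text
time_s: 10.88
eef_pos: [452.3, 46.7, 48.1]
ee_rot: [0.0, 0.992, 0.13, -0.001]
force: [-0.5, 0.5, 2.0]
grip_width: 0.676
```

Straight, in contact (+2 N up), at (452.3, 46.7). Releasing gently.

>>> play_rows(
  plan=[
    [0,0,0,0,0,0,0.4],
    [0,0,0,0,0,0,0.5],
    [0,0,0,0,0,0,0.7],
    [0,0,0,0,0,0,1],
    [0,0,0,0,0,0,1],
  ],
)

```text
time_s: 11.3
eef_pos: [452.3, 46.6, 47.9]
ee_rot: [0.0, 0.992, 0.129, -0.001]
force: [0.4, -0.8, -0.8]
grip_width: 1.002
```

>>> play_rows(
  plan=[
    [0,0,0,0,0,0,1],
    [0,0,0,0,0,0,1],
    [0,0,0,0,0,0,1],
  ],
)

```text
time_s: 11.55
eef_pos: [452.4, 46.6, 47.9]
ee_rot: [0.0, 0.992, 0.13, -0.001]
force: [0.1, 0.6, -0.7]
grip_width: 1.0
```

>>> play_rows(
  plan=[
    [0,0,8,0,0,0,1],
    [0,0,12,0,0,0,1],
    [0,0,15,0,0,0,1],
    [0,0,20,0,0,0,1],
    [0,0,20,0,0,0,1],
  ],
)

```text
time_s: 11.97
eef_pos: [449.8, 46.9, 124.2]
ee_rot: [-0.001, 0.992, 0.129, -0.005]
force: [-0.3, -0.8, -0.3]
grip_width: 0.999
```

>>> play_rows(
  plan=[
    [0,0,30,0,0,0,1],
    [0,0,30,0,0,0,1],
    [-15,-10,20,0,0,0,1],
    [-30,0,0,0,0,0,1],
    [-30,0,0,0,0,0,1],
  ],
)

```text
time_s: 12.38
eef_pos: [376.2, 36.2, 214.7]
ee_rot: [0.001, 0.992, 0.13, -0.0]
force: [-0.1, 0.2, -0.2]
grip_width: 0.999
```

>>> play_rows(
  plan=[
    [-20,-35,0,0,0,0,1],
    [-20,-35,0,0,0,0,1],
    [-10,-35,0,0,0,0,1],
    [-10,-35,0,0,0,0,1],
    [-10,-35,0,0,0,0,1],
  ],
)

```text
time_s: 12.8
eef_pos: [298.9, -137.5, 218.7]
ee_rot: [0.003, 0.991, 0.137, 0.003]
force: [0.9, -0.1, 0.1]
grip_width: 1.001
```

>>> play_rows(
  plan=[
    [-20,-35,0,0,0,0,1],
    [-20,-35,0,0,0,0,1],
    [-10,-15,0,0,0,0,1],
    [0,0,0,0,0,0,1],
    [0,0,0,0,0,0,1],
  ],
)

```text
time_s: 13.22
eef_pos: [243.1, -230.5, 222.0]
ee_rot: [0.006, 0.991, 0.133, 0.004]
force: [0.7, 1.1, -0.6]
grip_width: 1.002
```

```bash
python3 look.py end | head -1
python3 - <<'E'
from h import *
T=dict(np.load('T_end.npz'));S=dict(np.load('S_end.npz'));T0=dict(np.load('top0.npz'))
B=((100,90,40),(130,255,255));
for n,col,roi,z,r in(('blue rim',B,(285,200,360,290),96,30.5),('coaster+cup',((3,60,60),(25,255,255)),(285,215,350,275),6,50),('orange',((3,120,40),(18,255,255)),(435,220,490,275),138,30.5)):
    try:
        k=blob(T['img'],*col,roi);P=onplane(T,k,z)[:,:2];print(n,circ(P),cv2.boundingRect(k))
    except Exception as e: print(n,e)
k=blob(S['img'],*B,(270,200,362,300));x,y,w,h=cv2.boundingRect(k);print('side',x,y,w,h,'exp rim ctr',proj(S,[453.2,46.7,96]),'foot',proj(S,[453.2,46.7,6]))
# white cup foot row then vs now (side), by mask of low-saturation region below rim
a=cv2.resize(S['img'][150:350,230:400],(425,500),interpolation=2);b=cv2.resize(T['img'][220:310,180:360][:, :],(375,188),interpolation=2)
b=cv2.copyMakeBorder(b,0,312,0,0,0)
cv2.imwrite('pics/end.png',np.hstack([a,b]))
S0=dict(np.load('side0.npz'));d=cv2.absdiff(S0['img'],S['img'])[300:340,310:362].max(2);print('foot-region diff side: mean %.1f max %d'%(d.mean(),d.max()))
E
```

```text
[ 243.13769192 -230.49319481  222.00661174] [0.00575862 0.99109678 0.1329647  0.00379466] [ 0.66388571  1.13292218 -0.57539399] 1.0015683178037853
blue rim (array([453.73801477,  47.46087704,  28.5830675 ]), np.float64(0.5975015310624097)) (301, 226, 32, 32)
coaster+cup (array([453.17430194,  46.65532967,  48.98556985]), np.float64(0.589531886112468)) (293, 222, 49, 49)
orange (array([ 440.20972697, -217.33233497,   29.5342842 ]), np.float64(1.5695014255398365)) (447, 229, 36, 34)
side 296 223 31 54 exp rim ctr [[310.96025025 228.60067092]] foot [[310.52901113 273.26872292]]
foot-region diff side: mean 7.2 max 65
```

View pics/end.png

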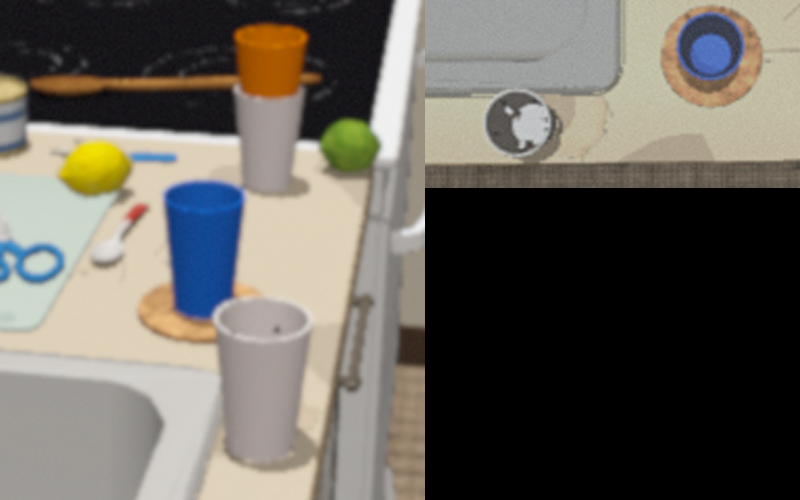

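The blue cup stands upright on the coaster, its rim centre within about 1 mm of the coaster centre. The white cup still stands at its place, the orange pair is unmoved, and the arm is clear. Handing in.

```bash
python3 -c "
from rig import ctrl,sense
print(sense()['time_s'],ctrl.finish_job())"
```

```text
the job is handed in; nothing more can be done
13.3167 None
```

The blue tumbler is out of the white one and standing upright in the middle of the cork coaster. I pulled it straight up, lowered it until it touched down, then let go. The job was handed in at 13.3 s with the gripper open and the arm well clear.

**Last checks, from the final pictures:**
- **Blue tumbler:** its rim centre is at (453.7, 47.5) and the coaster centre at (453.2, 46.7), so it sits about 1 mm off centre.
- **White tumbler:** it still stands where it was, judging by eye in both views. A pixel comparison at its foot was small on average (7) with a few larger differences (up to 65). I put those down to changed shadows but did not check further.
- **Orange tumbler:** its centre reads (440.2, -217.3), against (440.0, -217.2) at the start, so it was not moved.

**What disagreed:**
- **Second touchdown:** while lowering the cup, the arm crept about 2 mm in x and tilted slightly on first contact. I raised it 1–2 mm, straightened it and set it down again before releasing.
- **Orange side view:** the first side-view reading of the orange cup was wrong, probably because the colour mask also caught other things. I used the top view for it instead.

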